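# Clear the disc sander and bring its speed up in two steps

## Task

With the bench brush, not the gripper itself, sweep the three wooden offcuts off the sander's work table into its catch tray and stand the brush back on the bench on its bristles. Then bring the speed up in two steps: turn the dial clockwise from off to the single mark and let go of it for a second so the motor can settle, then take it again, as often as it needs, and turn it on clockwise to the double mark. Leave everything else on the bench where it is.

Things in the scene. Friction and masses are not known exactly. Their poses are not given: they have to be found in the camera images.
- sander: Disc sander, fixed to the bench; origin at bench level under the middle of its work table. Its x axis runs along the work table towards the catch tray, z up. Upright disc (150 mm across, top at 161 mm) along the +y side of the table, motor beyond it; an aluminium lip 8 mm thick rising 20 mm above the table along the -y side. The catch tray hangs at the table's +x end. The -x end is open.
- bed (a point): Middle of the top face of the sander's work table, 75 mm above the bench. Clear width 122 mm: y -60 (lip) to +62 (disc); the table runs from x -85 to x +95 mm (sander axes). The offcuts lie on it at x -20 to +75; the first 60 mm at the -x end are empty.
- bed_edge (a point): Middle of the table's top edge at the tray end (95 mm along x from point bed): what passes it falls into the tray.
- tray_in (a point): Centre of the inner floor of the open steel catch tray, 8 mm above the bench; axes as the sander's. Inside 102 mm (x) by 130 mm (y); rim 50 mm above the bench.
- offcut1: Hardwood offcut, block 24 x 26 x 24 mm, on the work table; origin at the centre of its underside.
- offcut2: Hardwood offcut, upright cylinder 26 mm across, 26 high; origin at the centre of its underside.
- offcut3: Hardwood offcut, stepped block 26 x 22 x 28 mm; origin at the centre of its underside.
- brush: Bench brush standing on its bristles; origin at the centre of its underside, z up, long axis y. Bristles 38 x 98 mm, 30 high; wooden back 40 x 100 mm from 30 to 48 mm; on it an upright grip 24 mm thick (x), 62 mm long (y), from 48 to 90 mm. Take it across the grip's 24 mm, about 70 mm above the underside.
- controller: Grey speed control box 120 x 130 x 58 mm, fixed, dial in the middle of its top; origin at the centre of its underside.
- dial: Black speed dial; origin on its axis at the box top (58 mm above the bench), z up. Skirt 60 mm across, 9 high; bar grip 48 mm long (x), 14 thick (y), 8 to 36 mm above the origin. Its pointer (white line) is the -x end of the bar. Turns clockwise seen from above, from the off stop (pointer towards the box's -x side) through 4.7 rad; starts within 0.2 rad of off; stays where left.
- dial_grip (a point): Point on the dial's axis 32 mm above the box top, where to grip the bar.
- pointer (a point): Point straight ahead of the dial's white line, 36 mm from the dial's axis, at box-top height.
- mark_single (a point): The single thick black index mark (one bar, 5 mm wide) beside the dial; this point is 36 mm from the dial's axis, where the pointer comes to lie when set to it. 1.2 to 1.45 rad clockwise of the off stop.
- mark_double (a point): The double index mark (two parallel bars) beside the dial; point as for the single mark. 3.3 to 3.7 rad clockwise of the off stop.
- tape_roll: roll of tape lying flat, 90 mm across, 28 high; bystander; origin at the centre of its underside.
- paint_tin: closed tin, 84 mm across, 100 high; bystander; origin at the centre of its underside.
- brush_tub: white tub full of paint-brush sticks, 88 mm across, about 180 high; bystander; origin at the centre of its underside.
- glue_bottle: white bottle, 52 mm across, 120 high; bystander; origin at the centre of its underside.
- scraper: spatula-like scraper lying flat, 190 mm long along its x; bystander; origin at the centre of its underside.
Things that resemble listed ones, but are neither listed nor needed, are in the scene too. Leave any pink look-alike of the brush alone.

How it is judged:
On the way, in this order (a step that is already met when the one before it is completed fails the run):
1. all three offcuts lie in the catch tray (x of offcut1 in the frame of tray_in between -0.052 and 0.052 m and y of offcut1 in the frame of tray_in between -0.066 and 0.066 m and z of each of offcut1, offcut2, offcut3 in the frame of tray_in below 0.05 m and x of offcut2 in the frame of tray_in between -0.052 and 0.052 m and y of offcut2 in the frame of tray_in between -0.066 and 0.066 m and x of offcut3 in the frame of tray_in between -0.052 and 0.052 m and y of offcut3 in the frame of tray_in between -0.066 and 0.066 m), for 0.2 s.
2. the brush stands on its bristles on the bench, let go (height (world z) of brush below 0.005 m and angle between brush's own z axis and vertical below 0.12 rad and linear speed of brush below 0.02 m/s and contact force between the fingers and brush below 0.2 N), for 0.2 s.
3. the dial points at the single mark and has been let go for 0.9 s (horizontal distance between pointer and mark_single below 0.0045 m and contact force between anything else and dial below 0.2 N and angular speed of dial below 0.05 rad/s), for 0.9 s.
At the end, for the whole second after the job is handed in: The three offcuts lie inside the catch tray; the brush stands upright on its bristles on the bench (within 7 degrees); the dial, let go and still, points at the double mark within 4.5 mm at 36 mm radius (about 7 degrees) (all of step 1 and horizontal distance between pointer and mark_double below 0.0045 m and height (world z) of brush below 0.005 m and angle between brush's own z axis and vertical below 0.12 rad and linear speed of brush below 0.02 m/s and contact force between anything else and dial below 0.2 N and angular speed of dial below 0.05 rad/s); the robot touches nothing.
It fails at once if the gripper itself pushes an offcut (over 1 N) (contact force between the fingers and offcut1 above 1 N or contact force between the fingers and offcut2 above 1 N or contact force between the fingers and offcut3 above 1 N).
It fails at once if a bystander is shifted by more than 30 mm (distance of any of tape_roll, paint_tin, brush_tub, glue_bottle, scraper from where it was at the start of the episode above 0.03 m).
It also fails if it takes over 72 s, if anything falls off the work surface, if the arm or the gripper's body presses on something with over 40 N, if the wrist force passes 120 N, or if a joint passes its speed limit or range.

## Robot

A 6-joint arm with a two-finger parallel gripper is mounted at the origin on the work surface. World frame = base frame: x ahead of the robot, y to its left, z up, the work surface at z = 0. Lengths are in m, angles in rad, forces in N, time in s.
With the tool pointing down it reaches from about 0.4 to 0.825 m from the base axis. Payload 7 kg.
Tool frame: the origin (TCP) lies at the very end of the fingers, on their centre line; the grasp point (between the pads) lies 19 mm behind it (arm.grasp_offset is the distance from the TCP to the grasp point, in m); z points along the fingers, y is the line along which they close (so a half turn about z gives the same grasp; the last joint's range is limited). The gripper opens to 88 mm and grips with 3 to 60 N. Pads are 19 mm wide; open, the fingers measure 130 mm over their backs; the gripper's body (78 mm by 193 mm) begins 47 mm behind the grasp point.
Start: joints at [1.457, 0.359, 0.012, 0, -1.224, -0.288], TCP at [0.264, 0.621, 0.227] pointing down, gripper open.
Joint ranges: [-3.07, 3.07], [-1.43, 2.12], [-1.02, 1.25], [-3.03, 1.67], [-3.05, -0], [-3.03, 3.03]. Speed limits (rad/s): [2.39, 2.39, 3.01, 3.14, 3.14, 3.14].

## Interface

Orientations are given as [roll, pitch, yaw] about the fixed x, y, z axes, in that order (R = Rz(yaw) Ry(pitch) Rx(roll)).
In Python, from station import get_state, cams, arm, nets gives the robot as it stands.
- The arm moves only by the shell command python3 -m creep 'ROWS' [FORCE]. ROWS is a JSON object of lists of equal length, an entry for each row: "translation": the shift along the world's x, y, z in mm, a list of three; "spin": the turn about the world's z in rad; "gripper": the opening, from 0 (shut) to 1 (fully open). In form: {"translation": [[dx, dy, dz], ...], "spin": [spin, ...], "gripper": [gripper, ...]}. A call has 1 to 8 rows; each row shifts and turns the commanded pose from where the row before left it; what a row does not reach is not made up. A row lasts 1/10 s, in which the tool goes at most 50 mm and 8.59 degrees, less where a joint would pass 70% of its speed; a pose out of reach is approached as far as the arm can. A call is refused whole if a number of a shift passes 50 or a number of a turn 0.15, either way. A call with a gripper value outside its range is refused whole. The fingers move at their own pace and stop on an object; FORCE is the grip in N (left out, the last holds). Time passes only in rows, so rows that do not move let the fingers close. It gives the time, the measured TCP pose, the force, the opening and the grip force at its end, in the units of the state.
- get_state(): the state, without advancing time (a new reading comes with each control period).
- cams.grab_frame(name): name is "scene" or "side" or "wrist"; returns a dict with "img" (384x512x3 uint8, red, green, blue), "mtx" (3x3 intrinsics, pixels), "R" (3x3) and "t" (3): a world point X has camera coordinates R X + t. Camera axes: x right, y down, z forward; pixel columns grow to the right and rows downward; lengths in m; the calibration is good to about 2 mm. The wrist camera is an equidistant fisheye: a pixel r from the principal point sees the ray r / f radians off the axis. A picture is of the moment at which its call begins. There is no depth.
- arm.job_done(): hands the job in; it is judged then, once.
Trained networks look in the newest picture that a camera, given by its name, has taken for a name from the list of things; names that differ only in an ending like _2 or _b are one class to them, and where a whole thing is asked for, a point or a joint stands for the part that bears it (a point fixed in the world has none). Each returns a list of dicts, best first, with "confidence" (0 to 1); they miss things now and then, are a little off and sometimes report something else, mostly with a low value. They report only what shows in the picture. A call takes as long as a camera call. They do not tell look-alikes from the thing itself.
- nets.search_frame(camera, label): "centre" ([x, y, z] in m, in world coordinates, good to about 4 mm: the middle of the surface that is visible of it).
- nets.pinpoint(camera, label): "centre" ([x, y, z] in m, in world coordinates, good to about 4 mm: a listed point, or the origin of a listed thing).
The state is a dict: "t": time; "q": joint angles; "qd": joint speeds; "joint_efforts": joint torques, N m; "eef_pos": TCP position; "ee_rot": TCP orientation; "force": force on the tool from outside, world axes, zero at the start; "moment": the same for the moment, N m; "width": finger opening in m; "gripper_force": force on a finger pad.
Only numpy, scipy, OpenCV 4.12 (cv2) and the standard library are available. Lean on these libraries where they do the work, as an engineer would, in place of code of your own. Each camera call takes 0.05 s, during which the arm holds its last target. There are 200 camera calls.

## Working session

There is one attempt and no reset: what is moved stays moved. The work goes in short steps, Python scripts to look and compute and a shell command to move; the robot and the scene stay as the last step left them, time stands still between calls to the robot, and variables do not carry over. Pictures are saved under pics/ and viewed, at most 10 in all, crops included, and the job is handed in when it is done.

```bash
mkdir -p pics; python3 - <<'E'
from station import get_state, cams, arm, nets
import cv2,numpy as np
ims=[]
for c in ["scene","side"]:
    f=cams.grab_frame(c); ims.append(f["img"])
    for l in ["sander","bed","bed_edge","tray_in","offcut1","offcut2","offcut3","brush","controller","dial","dial_grip","pointer","mark_single","mark_double","tape_roll","paint_tin","brush_tub","glue_bottle","scraper"]:
        r=nets.pinpoint(c,l)
        print(c,l,[(np.round(d["centre"],3).tolist(),round(d["confidence"],2), np.round((lambda p:(p[:2]/p[2]))(f["mtx"]@(f["R"]@np.array(d["centre"])+f["t"]))).astype(int).tolist()) for d in r[:3]])
for n,i in zip(["scene","side"],ims): cv2.imwrite(f"pics/{n}0.png",cv2.resize(i[:,:,::-1],(800,600),interpolation=cv2.INTER_CUBIC))
s=get_state();print({k:np.round(s[k],3).tolist() for k in ["t","eef_pos","ee_rot","width"]})
E
```

```text
scene sander [([0.572, 0.165, -0.002], 0.67, [303, 164]), ([0.544, -0.327, 0.062], 0.57, [161, 279])]
scene bed [([0.571, 0.17, 0.076], 0.81, [306, 142]), ([0.605, 0.128, 0.071], 0.16, [309, 159])]
scene bed_edge [([0.668, 0.169, 0.072], 0.82, [339, 160]), ([0.571, 0.166, 0.074], 0.33, [306, 143])]
scene tray_in [([0.713, 0.164, 0.008], 0.89, [349, 186])]
scene offcut1 [([0.606, 0.124, 0.073], 0.69, [308, 159]), ([0.57, 0.205, 0.075], 0.58, [314, 135]), ([0.583, 0.169, 0.077], 0.51, [310, 144])]
scene offcut2 [([0.606, 0.124, 0.073], 0.69, [308, 159]), ([0.57, 0.205, 0.075], 0.58, [314, 135]), ([0.583, 0.169, 0.077], 0.51, [310, 144])]
scene offcut3 [([0.606, 0.124, 0.073], 0.69, [308, 159]), ([0.57, 0.205, 0.075], 0.58, [314, 135]), ([0.583, 0.169, 0.077], 0.51, [310, 144])]
scene brush [([0.424, -0.18, -0.001], 0.79, [175, 219]), ([0.446, -0.024, 0.002], 0.6, [223, 183])]
scene controller [([0.542, -0.329, -0.0], 0.94, [165, 292])]
scene dial [([0.54, -0.328, 0.064], 0.94, [159, 278])]
scene dial_grip [([0.543, -0.328, 0.09], 0.91, [157, 273])]
scene pointer [([0.508, -0.319, 0.058
[... 1691 characters left out ...]
059], 0.75, [256, 264]), ([0.585, 0.167, 0.076], 0.56, [259, 157])]
side dial_grip [([0.546, -0.325, 0.089], 0.72, [257, 253])]
side pointer [([0.507, -0.323, 0.06], 0.73, [239, 264])]
side mark_single [([0.569, 0.162, -0.002], 0.6, [254, 180]), ([0.542, -0.321, 0.061], 0.3, [255, 262])]
side mark_double []
side tape_roll [([0.642, -0.062, -0.002], 0.7, [285, 217])]
side paint_tin [([0.746, -0.206, 0.002], 0.91, [333, 247])]
side brush_tub [([0.786, -0.041, 0.002], 0.72, [333, 210])]
side glue_bottle [([0.7, -0.4, -0.002], 0.72, [332, 307])]
side scraper [([0.366, 0.215, -0.005], 0.93, [194, 174])]
{'t': 2.0, 'eef_pos': [0.264, 0.621, 0.227], 'ee_rot': [-3.142, -0.0, -0.402], 'width': 0.088}
```

View pics/scene0.png

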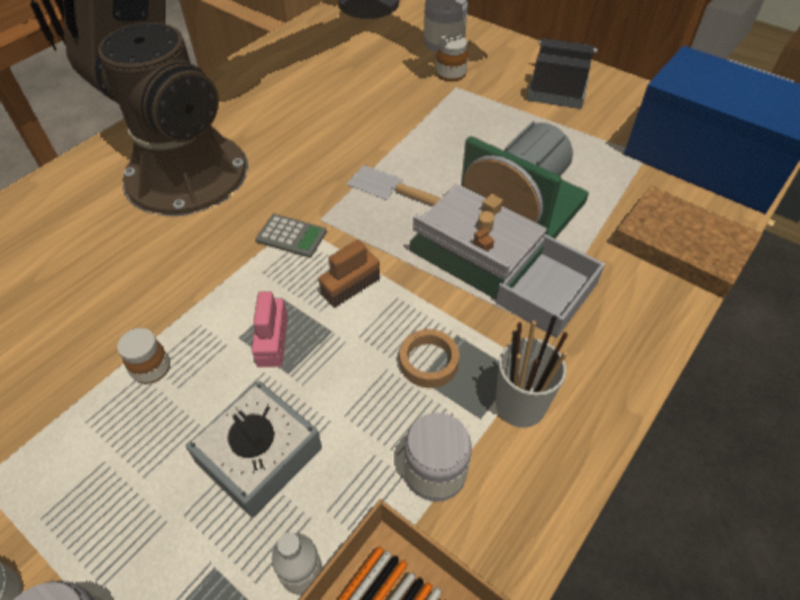

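View pics/side0.png

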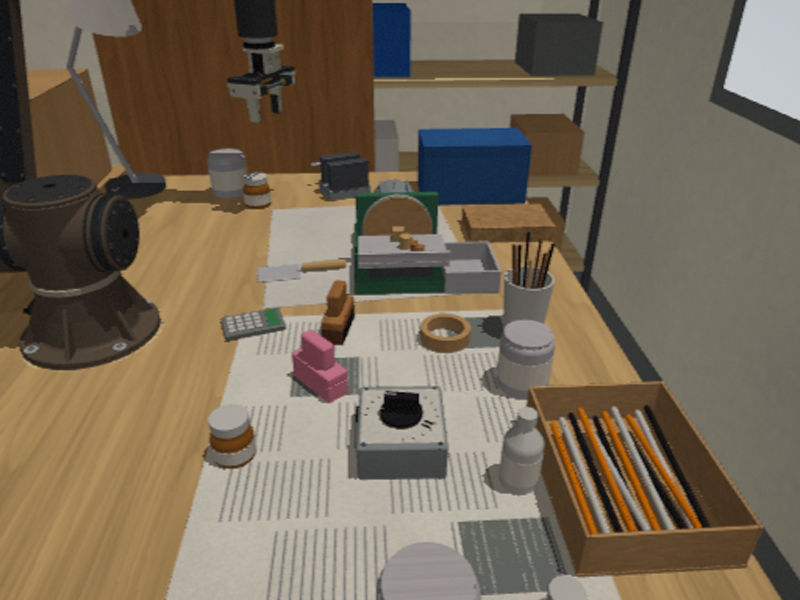

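The scene picture shows two brushes: the brown one at (350,270) and the pink one at (268,330). In the side picture they are at (338,312) and (318,368). The brown one, near (0.449,-0.023), has a wooden back and grip as described. The pink one is the look-alike to leave alone. The tray end of the sander points to world +x. The double mark is visible at (258,463) beside the dial. I'll move above the brown brush and confirm it there with the wrist camera.

```bash
python3 -m creep '{"translation":[[12,-46,0],[12,-46,0],[12,-46,0],[12,-46,0],[12,-46,0],[12,-46,0],[12,-46,0]],"spin":[0,0,0,0,0,0,0],"gripper":[1,1,1,1,1,1,1]}' && python3 -m creep '{"translation":[[12,-46,0],[12,-46,0],[12,-46,0],[12,-46,0],[12,-46,0],[12,-46,0],[0,0,0],[0,0,0]],"spin":[0,0,0,0,0,0,0,0],"gripper":[1,1,1,1,1,1,1,1]}'
cat > h.py <<'E'
from station import get_state, cams, arm, nets
import cv2, numpy as np
def ray(f,c,uv):
    K=f["mtx"]; x=(uv[0]-K[0,2])/K[0,0]; y=(uv[1]-K[1,2])/K[1,1]
    if c=="wrist":
        r=np.hypot(x,y); s=np.sin(r)/r if r>1e-9 else 1; d=np.array([x*s,y*s,np.cos(r)])
    else: d=np.array([x,y,1.])
    return f["R"].T@d, -f["R"].T@f["t"]
def onz(f,c,uv,z):
    d,o=ray(f,c,uv); return o+d*(z-o[2])/d[2]
def proj(f,c,X):
    p=f["R"]@np.asarray(X)+f["t"]; K=f["mtx"]
    if c=="wrist":
        n=np.hypot(p[0],p[1]); th=np.arctan2(n,p[2]); q=p[:2]/n*th
    else: q=p[:2]/p[2]
    return np.array([K[0,0]*q[0]+K[0,2],K[1,1]*q[1]+K[1,2]])
def rectify(f,c,x0,x1,y0,y1,z,s):
    # top view at height z, s px per m; rows: x decreasing down, cols: y decreasing right
    H,W=int((x1-x0)*s),int((y1-y0)*s)
    m=np.array([[proj(f,c,[x1-(i+.5)/s,y1-(j+.5)/s,z]) for j in range(W)] for i in range(H)],np.float32)
    return cv2.remap(f["img"],m[...,0],m[...,1],cv2.INTER_CUBIC)
E
python3 - <<'E'
from h import *
f=cams.grab_frame("wrist")
cv2.imwrite("pics/w1.png",cv2.resize(f["img"][:,:,::-1],(800,600)))
for l in ["brush","sander","bed","bed_edge"]: print(l,[(np.round(d["centre"],3).tolist(),round(d["confidence"],2)) for d in nets.pinpoint("wrist",l)[:3]])
g=cams.grab_frame("scene")
a=rectify(g,"scene",.37,.53,-.1,.06,.09,2400); b=rectify(f,"wrist",.37,.53,-.1,.06,.09,2400)
cv2.imwrite("pics/brush.png",np.hstack([a,b])[:,:,::-1])
print(get_state()["eef_pos"],get_state()["ee_rot"],get_state()["t"])
E
```

```text
t: 2.7
eef_pos: [0.3481, 0.2974, 0.2268]
ee_rot: [-3.141, -0.0, -0.401]
force: [1.8, -0.2, 0.7]
width: 0.0876
gripper_force: 0.0
t: 3.5
eef_pos: [0.4201, 0.0219, 0.2267]
ee_rot: [-3.141, -0.0, -0.406]
force: [0.3, 0.6, -0.7]
width: 0.0875
gripper_force: 0.0
brush [([0.42, -0.18, -0.0], 0.74), ([0.453, -0.016, 0.001], 0.65), ([0.72, 0.163, 0.008], 0.41)]
sander [([0.566, 0.167, 0.005], 0.59)]
bed [([0.572, 0.163, 0.073], 0.89), ([0.583, 0.164, 0.078], 0.33)]
bed_edge [([0.575, 0.199, 0.078], 0.73), ([0.664, 0.169, 0.07], 0.69)]
[0.41987963 0.02437661 0.22659784] [-3.14147864e+00 -3.47788308e-05 -3.99367826e-01] 3.8
```

View pics/brush.png

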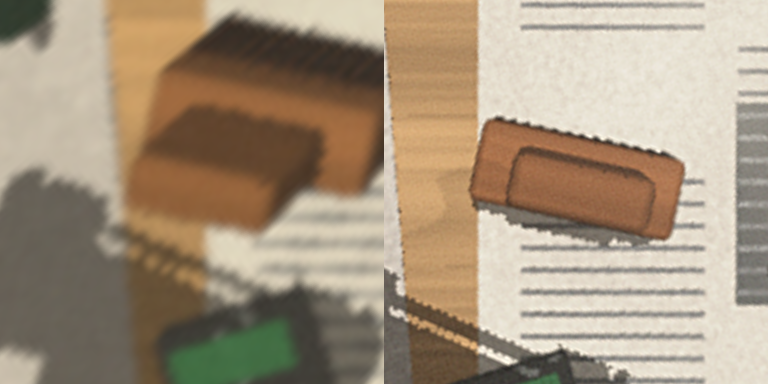

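View pics/w1.png

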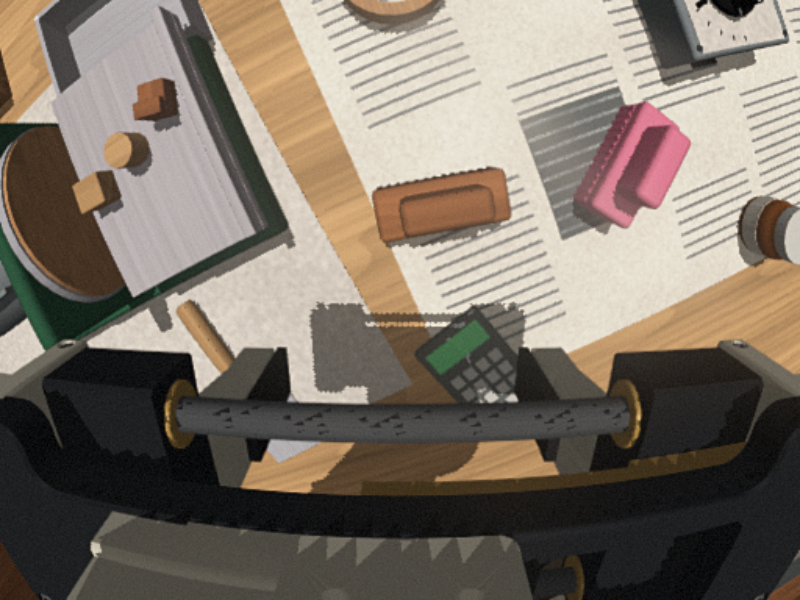

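The wrist picture (800x600) shows the brown brush at (442,205), standing upright with its wooden grip as described. The pink look-alike is at (632,165), the table at (150,170), and the three offcuts at (155,98), (125,150) and (95,190). The rectified crop confirms the brown one as the brush: grip centre about (0.451,-0.022), size 58x22 mm, yaw about -0.23. I'll turn the tool to yaw -1.80 above it.

```bash
python3 - <<'E'
from h import *
f=cams.grab_frame("wrist")
cv2.imwrite("pics/bed.png",rectify(f,"wrist",.46,.70,.07,.26,.075,2500)[:,:,::-1])
E
python3 -m creep '{"translation":[[6,-9,0],[6,-9,0],[6,-9,0],[6,-9,0],[7,-10,0],[0,0,0],[0,0,0],[0,0,0]],"spin":[-0.14,-0.14,-0.14,-0.14,-0.14,-0.14,-0.14,-0.14],"gripper":[0.7,0.7,0.7,0.7,0.7,0.7,0.7,0.7]}' && python3 -m creep '{"translation":[[0,0,-30],[0,0,-30],[0,0,0],[0,0,0]],"spin":[-0.14,-0.14,0,0],"gripper":[0.7,0.7,0.7,0.7]}'
python3 - <<'E'
from h import *
f=cams.grab_frame("wrist")
cv2.imwrite("pics/b2.png",rectify(f,"wrist",.39,.51,-.09,.04,.09,4000)[:,:,::-1])
print(get_state()["q"])
E
```

```text
t: 4.65
eef_pos: [0.451, -0.0221, 0.2265]
ee_rot: [3.141, -0.0, -1.526]
force: [-0.2, 1.1, 1.1]
width: 0.0613
gripper_force: 0.0
t: 5.05
eef_pos: [0.4512, -0.0224, 0.1671]
ee_rot: [3.141, -0.001, -1.796]
force: [-0.0, 0.1, 0.3]
width: 0.0611
gripper_force: 0.0
[ 3.89127304e-01  3.58084154e-02 -5.44789533e-01  8.07669177e-04
 -9.89248410e-01 -6.15401059e-01]
```

View pics/bed.png

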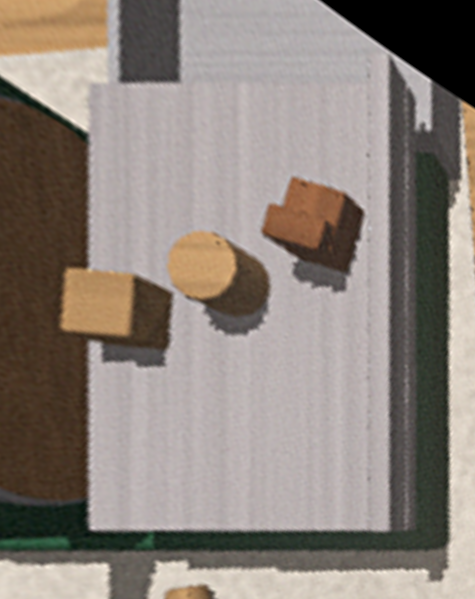

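View pics/b2.png

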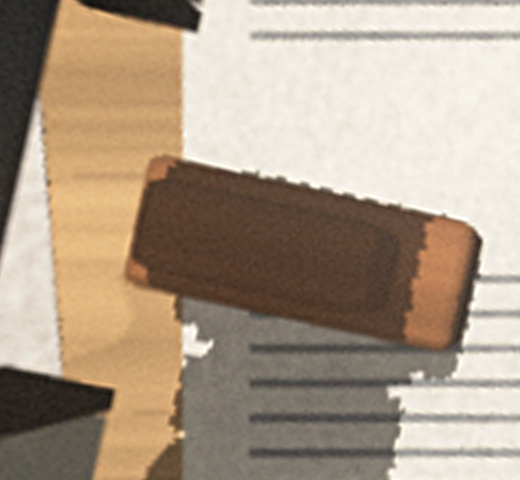

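The rectified table view gives the table from x .488 to .667, the lip face at y .105 and the disc side at y .225. The sander is therefore at about (0.572,0.165) with yaw near 0, and the offcuts are at x .55-.63. The second crop shows the brush ends at (140,215) and (465,290). I'll work out the brush centre from those corners at back height.

```bash
python3 - <<'E'
from h import *
f=cams.grab_frame("wrist"); o=-f["R"].T@f["t"]
P=[]
for c,r in [(155,158),(130,275),(478,235),(450,348)]:
    p=np.array([.51-r/4000,.04-c/4000,.09]); P.append(o+(p-o)*(.048-o[2])/(.09-o[2]))
P=np.array(P); print(o,P.round(4),P.mean(0),np.linalg.norm(P[0]-P[2]))
E
```

```text
[ 0.43465412 -0.09921391  0.32567449] [[ 0.4769  0.0192  0.048 ]
 [ 0.4424  0.0265  0.048 ]
 [ 0.4542 -0.076   0.048 ]
 [ 0.4209 -0.0677  0.048 ]] [ 0.44861108 -0.02451361  0.048     ] 0.09780666978295265
```

```bash
python3 -m creep '{"translation":[[0,0,-40],[0,0,-40],[0,0,-36],[0,0,0],[0,0,0]],"spin":[0,0,0,0,0],"gripper":[0.7,0.7,0.7,0.7,0.7]}' 45 && python3 -m creep '{"translation":[[0,0,0],[0,0,0],[0,0,0],[0,0,0],[0,0,0],[0,0,0]],"spin":[0,0,0,0,0,0],"gripper":[0,0,0,0,0,0]}' 45
```

```text
t: 5.65
eef_pos: [0.4519, -0.0226, 0.0518]
ee_rot: [-3.141, -0.0, -1.8]
force: [0.5, 0.4, 0.6]
width: 0.0615
gripper_force: 0.0
t: 6.25
eef_pos: [0.4509, -0.0228, 0.0508]
ee_rot: [-3.142, 0.0, -1.802]
force: [-1.2, 1.9, 5.0]
width: 0.024
gripper_force: 45.0
```

Gripped at 24 mm. Next I lift, align to the sander and go over the empty -x end.

```bash
python3 -m creep '{"translation":[[0,0,20],[0,0,35],[0,0,40],[0,0,40],[0,0,25],[0,0,0]],"spin":[0,0,0,0,0,0],"gripper":[0,0,0,0,0,0]}' && python3 -m creep '{"translation":[[12,38,0],[12,38,0],[12,38,0],[12,38,0],[11,38,0],[0,0,0],[0,0,0],[0,0,0]],"spin":[0.046,0.046,0.046,0.046,0.046,0,0,0],"gripper":[0,0,0,0,0,0,0,0]}'
python3 - <<'E'
from h import *
f=cams.grab_frame("wrist")
cv2.imwrite("pics/w3.png",cv2.resize(f["img"][:,:,::-1],(800,600)))
s=get_state();print(s["eef_pos"],s["ee_rot"],s["t"])
E
```

```text
t: 6.85
eef_pos: [0.4529, -0.0224, 0.2141]
ee_rot: [-3.136, 0.003, -1.801]
force: [-0.0, 0.2, -1.5]
width: 0.0241
gripper_force: 45.0
t: 7.65
eef_pos: [0.5092, 0.1665, 0.2095]
ee_rot: [3.14, -0.001, -1.572]
force: [-0.1, 1.1, -2.1]
width: 0.024
gripper_force: 45.0
[0.50939931 0.16627303 0.20994865] [ 3.14048341e+00 -6.67184081e-04 -1.57270407e+00] 7.7
```

View pics/w3.png

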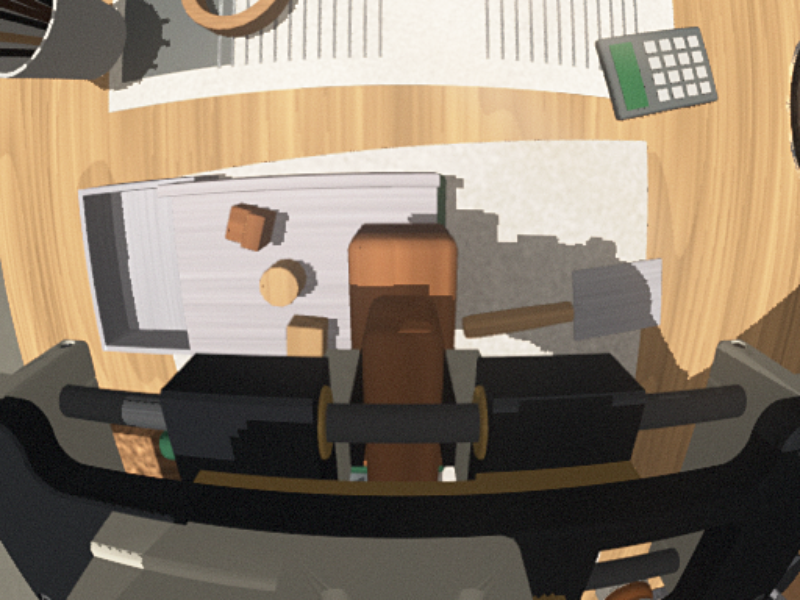

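The wrist picture shows the brush held level at (403,330), its -y end at about row 235. The offcuts are at (250,227), (283,283) and (307,333), all ahead of it.

```bash
python3 - <<'E'
from h import *
f=cams.grab_frame("wrist")
for r in (226,238): print(r,onz(f,"wrist",(403*.64,r*.64),.207))
for uv in [(350,260),(457,260)]: print(onz(f,"wrist",np.array(uv)*.64,.207))
print("lip",onz(f,"wrist",(300*.64,189*.64),.075),onz(f,"wrist",(440*.64,188*.64),.095))
for c in ["scene","side"]:
  cams.grab_frame(c); print([np.round(d["centre"],3) for d in nets.pinpoint(c,"brush")])
E
```

```text
226 [0.50951368 0.1117371  0.207     ]
238 [0.50952219 0.11600516 0.207     ]
[0.52841463 0.12383345 0.207     ]
[0.4902844  0.12393392 0.207     ]
lip [0.57454951 0.10681431 0.075     ] [0.48743975 0.1059699  0.095     ]
[array([0.507, 0.169, 0.161]), array([ 0.421, -0.182, -0.   ])]
[array([ 0.421, -0.182,  0.006]), array([0.512, 0.167, 0.156])]
```

```bash
python3 -m creep '{"translation":[[0,1,-25],[0,0,-25],[0,0,-20],[0,0,-10],[0,0,0],[0,0,0]],"spin":[0,0,0,0,0,0],"gripper":[0,0,0,0,0,0]}' && python3 -m creep '{"translation":[[8,0,0],[8,0,0],[8,0,0],[8,0,0],[8,0,0],[8,0,0],[8,0,0],[8,0,0]],"spin":[0,0,0,0,0,0,0,0],"gripper":[0,0,0,0,0,0,0,0]}'
```

```text
t: 8.55
eef_pos: [0.5105, 0.1684, 0.1314]
ee_rot: [-3.141, 0.0, -1.572]
force: [0.8, 0.6, -1.8]
width: 0.0236
gripper_force: 45.0
t: 9.35
eef_pos: [0.5746, 0.1682, 0.1304]
ee_rot: [3.141, -0.0, -1.572]
force: [0.1, -0.1, -0.6]
width: 0.0235
gripper_force: 45.0
```

```bash
python3 -m creep '{"translation":[[8,0,0],[8,0,0],[8,0,0],[8,0,0],[8,0,0],[8,0,0],[8,0,0],[8,0,0]],"spin":[0,0,0,0,0,0,0,0],"gripper":[0,0,0,0,0,0,0,0]}' && python3 -m creep '{"translation":[[8,0,0],[8,0,0],[8,0,0],[8,0,0],[8,0,0],[0,0,0],[0,0,0],[0,0,0]],"spin":[0,0,0,0,0,0,0,0],"gripper":[0,0,0,0,0,0,0,0]}'
python3 - <<'E'
from h import *
fs=[cams.grab_frame(c) for c in ("side","scene")]
f,g=fs
for c in ("side","scene"): print([(np.round(d["centre"],3),round(d["confidence"],2)) for d in nets.search_frame(c,"offcut1")[:6]])
a=cv2.resize(f["img"][110:210,220:340],None,fx=3.3,fy=3.3,interpolation=2); b=cv2.resize(g["img"][110:210,270:390],None,fx=3.3,fy=3.3,interpolation=2)
cv2.imwrite("pics/sw.png",np.hstack([a,b])[:,:,::-1])
E
```

```text
t: 10.15
eef_pos: [0.6386, 0.1682, 0.1306]
ee_rot: [3.142, -0.0, -1.572]
force: [0.3, 0.6, -1.2]
width: 0.0236
gripper_force: 45.0
t: 10.95
eef_pos: [0.6777, 0.1682, 0.1305]
ee_rot: [3.141, -0.0, -1.572]
force: [-0.5, -0.9, -1.9]
width: 0.0238
gripper_force: 45.0
[(array([0.687, 0.157, 0.03 ]), 0.44)]
[(array([0.683, 0.138, 0.124]), 0.61)]
```

View pics/sw.png

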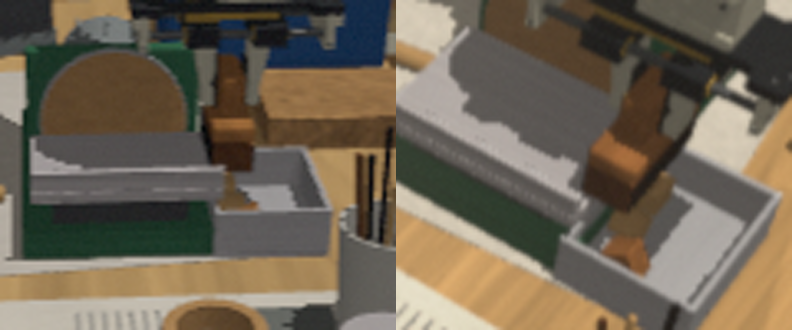

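The table is now clear and the offcuts lie in the tray below the brush, at (235,190) in the left crop and (630,230) in the right. I'll lift away and check their heights.

```bash
python3 -m creep '{"translation":[[-4,0,15],[-5,0,35],[-10,0,40],[-20,0,0],[-20,0,0],[-20,0,0],[0,0,0],[0,0,0]],"spin":[0,0,0,0,0,0,0,0],"gripper":[0,0,0,0,0,0,0,0]}'
python3 - <<'E'
from h import *
f=cams.grab_frame("wrist"); cams.grab_frame("scene"); cams.grab_frame("side")
for c in ("wrist","scene","side"): print(c,[(np.round(d["centre"],3),round(d["confidence"],2)) for d in nets.pinpoint(c,"offcut1")[:6]],[(np.round(d["centre"],3),round(d["confidence"],2)) for d in nets.pinpoint(c,"tray_in")[:1]])
g=cams.grab_frame("scene")
a=cv2.resize(f["img"],(512,384)); b=cv2.resize(g["img"][130:226,300:396],(384,384),interpolation=2)
m=np.hstack([a,b]); cv2.imwrite("pics/tr.png",cv2.resize(m[:,:,::-1],(800,343)))
E
```

```text
t: 11.95
eef_pos: [0.5991, 0.1685, 0.2223]
ee_rot: [-3.14, 0.001, -1.571]
force: [-0.0, -1.0, -1.7]
width: 0.0234
gripper_force: 45.0
wrist [(array([0.672, 0.2  , 0.023]), 0.84), (array([0.692, 0.135, 0.03 ]), 0.69), (array([0.669, 0.167, 0.025]), 0.58), (array([ 0.788, -0.04 ,  0.001]), 0.52)] [(array([0.724, 0.165, 0.005]), 0.7)]
scene [(array([0.672, 0.169, 0.022]), 0.53), (array([0.669, 0.203, 0.022]), 0.45), (array([0.693, 0.131, 0.029]), 0.45)] [(array([0.714, 0.164, 0.01 ]), 0.7)]
side [(array([0.672, 0.163, 0.02 ]), 0.44)] [(array([0.714, 0.163, 0.007]), 0.61)]
```

View pics/tr.png

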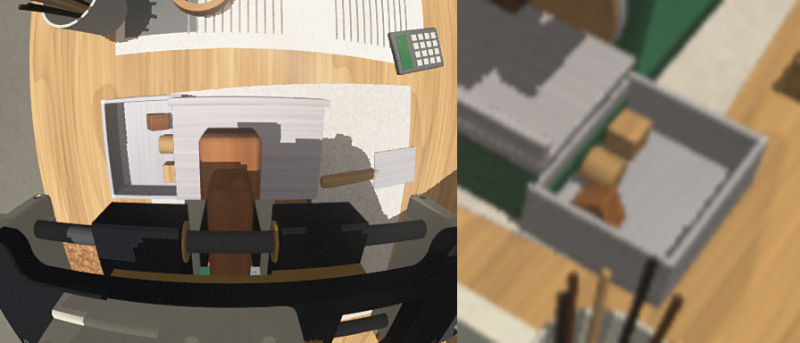

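All three offcuts lie in the tray, at about (160,120), (165,143) and (168,172) on the left and along the near wall on the right. Heights are about 20-30 mm. The brush goes back to its old spot.

```bash
python3 -m creep '{"translation":[[-25,-32,0],[-25,-32,0],[-25,-32,0],[-25,-32,0],[-24,-32,0],[-24,-31,0],[0,0,0],[0,0,0]],"spin":[-0.04,-0.04,-0.04,-0.04,-0.04,-0.03,0,0],"gripper":[0,0,0,0,0,0,0,0]}' && python3 -m creep '{"translation":[[0,0,-40],[0,0,-40],[0,0,-40],[0,0,-30],[0,0,-12],[0,0,-4],[0,0,0],[0,0,0]],"spin":[0,0,0,0,0,0,0,0],"gripper":[0,0,0,0,0,0,0,0]}'
```

```text
t: 13.25
eef_pos: [0.451, -0.0233, 0.2212]
ee_rot: [-3.14, 0.001, -1.803]
force: [0.2, 0.3, -1.2]
width: 0.0239
gripper_force: 45.0
t: 14.05
eef_pos: [0.452, -0.0222, 0.0553]
ee_rot: [-3.14, 0.001, -1.801]
force: [0.8, 0.5, -0.8]
width: 0.0237
gripper_force: 45.0
```

```bash
python3 -m creep '{"translation":[[0,0,-2],[0,0,-2],[0,0,-1],[0,0,0]],"spin":[0,0,0,0],"gripper":[0,0,0,0]}'
```

```text
t: 14.45
eef_pos: [0.4516, -0.0225, 0.0508]
ee_rot: [-3.14, 0.001, -1.801]
force: [-3.7, 2.1, 11.9]
width: 0.0242
gripper_force: 45.0
```

```bash
python3 -m creep '{"translation":[[0,0,0],[0,0,0],[0,0,0],[0,0,0],[0,0,20],[0,0,40],[0,0,50],[0,0,50]],"spin":[0,0,0,0,0,0,0,0],"gripper":[0.7,0.7,0.7,0.7,0.7,0.7,0.7,0.7]}' && python3 -m creep '{"translation":[[3,-25,3],[3,-25,3],[3,-25,3],[3,-25,0],[3,-25,0],[3,-25,0],[3,-25,0],[3,-25,0]],"spin":[0.15,0.15,0.15,0.15,0.15,0.15,0.15,0.15],"gripper":[0.7,0.7,0.7,0.7,0.7,0.7,0.7,0.7]}' && python3 -m creep '{"translation":[[3,-25,0],[3,-25,0],[3,-25,0],[3,-25,0],[0,0,0],[0,0,0]],"spin":[0.15,0.15,0.15,0.15,0,0],"gripper":[0.7,0.7,0.7,0.7,0.7,0.7]}'
python3 - <<'E'
from h import *
f=cams.grab_frame("wrist")
s=get_state();print(s["eef_pos"],s["ee_rot"],s["q"])
for l in ["dial","dial_grip","pointer","mark_single","mark_double","controller","brush"]: print(l,[(np.round(d["centre"],4),round(d["confidence"],2)) for d in nets.pinpoint("wrist",l)[:3]])
for c in("scene","side"):
  cams.grab_frame(c); print([(np.round(d["centre"],3),round(d["confidence"],2)) for d in nets.pinpoint(c,"brush")])
cv2.imwrite("pics/dial.png",rectify(f,"wrist",.46,.63,-.41,-.24,.058,3500)[:,:,::-1])
np.savez("fw.npz",**f)
E
```

```text
t: 15.25
eef_pos: [0.4503, -0.0231, 0.2112]
ee_rot: [3.141, -0.001, -1.802]
force: [2.3, 1.1, -1.5]
width: 0.0617
gripper_force: 0.0
t: 16.05
eef_pos: [0.4749, -0.2239, 0.2184]
ee_rot: [3.141, 0.0, -0.596]
force: [0.1, 0.3, -0.0]
width: 0.0615
gripper_force: 0.0
t: 16.65
eef_pos: [0.4866, -0.3231, 0.2179]
ee_rot: [-3.141, 0.001, -0.005]
force: [0.3, 0.1, -0.6]
width: 0.0611
gripper_force: 0.0
[ 0.48663256 -0.32257527  0.21809639] [-3.14115449e+00  8.00489600e-04 -4.64697839e-03] [-2.50796685e-01  2.16170853e-01 -2.06616703e-01 -2.51994755e-04
 -1.14889191e+00  1.81704915e+00]
dial [(array([ 0.5478, -0.3246,  0.0563]), 0.77)]
dial_grip [(array([ 0.5429, -0.3276,  0.0912]), 0.68)]
pointer [(array([ 0.5114, -0.3194,  0.06  ]), 0.96)]
mark_single []
mark_double [(array([ 0.5417, -0.3288,  0.091 ]), 0.61), (array([ 0.5749, -0.3474,  0.0567]), 0.52)]
controller [(array([ 0.5437, -0.3264,  0.0037]), 0.67)]
brush [(array([ 0.4228, -0.1802,  0.001 ]), 0.7)]
[(array([ 0.448, -0.02 , -0.001]), 0.83), (array([ 0.421, -0.182,  0.002]), 0.73)]
[(array([ 0.45 , -0.021, -0.002]), 0.91), (array([ 0.42 , -0.18 ,  0.004]), 0.66), (array([ 0.366,  0.213, -0.004]), 0.57)]
```

View pics/dial.png

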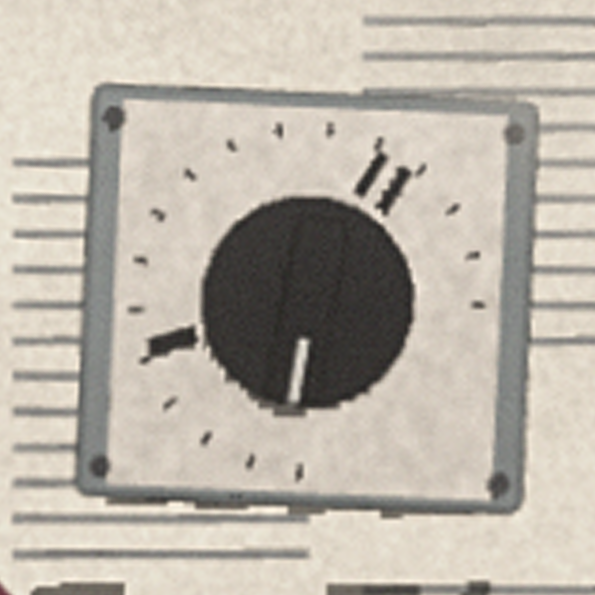

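The rectified dial picture shows the box centre at (308,299), which is (0.5446,-0.3281), with box yaw about -0.04. The white line is at (298,372), so the pointer is about 0.17 rad clockwise of world -x. The single bar at (173,341) is at 1.27 rad and the double bars at (383,182) are at 3.71 rad. From the off stop that makes 1.23 and 3.66, both within the given ranges. I'll take hold of the bar.

```bash
python3 - <<'E'
from h import *
f=dict(np.load("fw.npz"))
r=rectify(f,"wrist",.46,.63,-.41,-.24,.058,3500)
g=cv2.cvtColor(r,cv2.COLOR_RGB2GRAY)
c0=np.array([308.5,299])
for nm,(x0,x1,y0,y1) in dict(single=(143,199,322,364),double=(350,418,148,218)).items():
    m=np.zeros_like(g); m[y0:y1,x0:x1]=(g[y0:y1,x0:x1]<90)
    yy,xx=np.nonzero(m); R=np.hypot(xx-c0[0],yy-c0[1]); k=R>112; 
    cx,cy=xx[k].mean(),yy[k].mean(); print(nm,cx,cy,k.sum(),np.arctan2(-(cx-c0[0]),cy-c0[1])%(2*np.pi))
m=((g<100)*255).astype(np.uint8)
n,l,st,ce=cv2.connectedComponentsWithStats(m); i=l[300,240]; print(st[i],ce[i])
# white line lies on the bar: try both heights
d=np.zeros_like(g); d[330:410,270:320]=(g[330:410,270:320]>120); d[404:]=0
yy,xx=np.nonzero(d); vx,vy,_,_=cv2.fitLine(np.c_[xx,yy].astype(np.float32),2,0,.01,.01).ravel(); print("line",xx.mean(),yy.mean(),np.arctan2(-vx*np.sign(vy),abs(vy)))
E
python3 -m creep '{"translation":[[20,-2,0],[20,-2,0],[17,-1,-20],[0,0,-40],[0,0,-40],[0,0,-30],[0,0,-15],[0,0,0]],"spin":[-0.06,-0.06,-0.05,0,0,0,0,0],"gripper":[0.7,0.7,0.7,0.7,0.7,0.7,0.7,0.7]}' 20
```

```text
single 171.64803049555275 341.6886912325286 787 1.2684277917461493
double 382.7559863169897 182.63740022805018 877 3.70958738647207
[  202   198   211   217 34625] [306.68401444 301.69409386]
line 298.1875 369.8948863636364 0.17578478
t: 18.05
eef_pos: [0.5422, -0.3272, 0.0707]
ee_rot: [-3.141, 0.005, -0.172]
force: [-1.1, -0.1, 1.4]
width: 0.0613
gripper_force: 0.0
```

```bash
python3 -m creep '{"translation":[[2,0,2],[0,0,0],[0,0,0],[0,0,0],[0,0,0],[0,0,0],[0,0,0],[0,0,0]],"spin":[0,0,0,0,0,0,0,0],"gripper":[0.7,0,0,0,0,0,0,0]}' 20
```

```text
t: 18.85
eef_pos: [0.5459, -0.3281, 0.0756]
ee_rot: [3.141, 0.0, -0.172]
force: [-0.6, -0.3, 1.3]
width: 0.0135
gripper_force: 20.0
```

```bash
python3 -m creep '{"translation":[[0,0,0],[0,0,0],[0,0,0],[0,0,0],[0,0,0],[0,0,0],[0,0,0],[0,0,0]],"spin":[-0.1,-0.1,-0.1,-0.1,-0.1,-0.1,-0.1,-0.1],"gripper":[0,0,0,0,0,0,0,0]}' && python3 -m creep '{"translation":[[0,0,0],[0,0,0],[0,0,0],[0,0,0],[0,0,0],[0,0,0]],"spin":[-0.1,-0.1,-0.1,0,0,0],"gripper":[0,0,0,0,0,0]}'
```

```text
t: 19.65
eef_pos: [0.5451, -0.3292, 0.0756]
ee_rot: [3.14, -0.0, -0.976]
force: [-4.1, -7.5, 0.5]
width: 0.0138
gripper_force: 20.0
t: 20.25
eef_pos: [0.5446, -0.3295, 0.0756]
ee_rot: [3.139, -0.001, -1.272]
force: [-3.9, -8.2, 0.2]
width: 0.0141
gripper_force: 20.0
```

```bash
python3 -m creep '{"translation":[[0,0,0],[0,0,0],[0,0,0],[0,0,30],[0,0,40],[-4,15,40],[-6,20,35],[-7,20,0]],"spin":[0,0,0,0,0,0,0,0],"gripper":[0.5,0.5,0.5,0.5,0.5,0.5,0.5,0.5]}' && python3 -m creep '{"translation":[[0,0,0],[0,0,0]],"spin":[0,0],"gripper":[0.5,0.5]}'
cat > look.py <<'E'
from h import *
f=cams.grab_frame("wrist"); c=np.array([.5446,-.3281])
s=get_state(); print(s["eef_pos"],s["t"])
for cam in("wrist","scene","side"):
  if cam!="wrist": cams.grab_frame(cam)
  for d in nets.pinpoint(cam,"pointer")[:2]:
    p=np.array(d["centre"]); v=p[:2]-c; print(cam,p.round(4),round(d["confidence"],2),"r",np.hypot(*v).round(4),"phi",(np.arctan2(v[1],-v[0])%(2*np.pi)).round(3))
for z in (.094,.067):
  r=rectify(f,"wrist",c[0]-.035,c[0]+.035,c[1]-.035,c[1]+.035,z,4000); g=cv2.cvtColor(r,cv2.COLOR_RGB2GRAY)
  h,w=g.shape; yy,xx=np.mgrid[:h,:w]; m=((g>120)&(np.hypot(xx-w/2,yy-h/2)<27*4)).astype(np.uint8)
  n,l,st,ce=cv2.connectedComponentsWithStats(m)
  for i in range(1,n):
    if st[i,4]>200:
      Y,X=np.nonzero(l==i); vx,vy,_,_=cv2.fitLine(np.c_[X,Y].astype(np.float32),2,0,.01,.01).ravel()
      dc,dr=ce[i]-[w/2,h/2]; sg=np.sign(vx*dc+vy*dr)
      print("z",z,"area",st[i,4],"centroid phi",(np.arctan2(-dc,dr)%(2*np.pi)).round(3),"dir phi",(np.arctan2(-sg*vx,sg*vy)%(2*np.pi)).round(3), "r mm",np.hypot(dc,dr)/4)
E
python3 look.py
```

```text
t: 21.05
eef_pos: [0.5316, -0.2731, 0.2264]
ee_rot: [-3.134, -0.005, -1.271]
force: [-0.4, 0.2, -0.1]
width: 0.0438
gripper_force: 0.0
t: 21.25
eef_pos: [0.5291, -0.2722, 0.2208]
ee_rot: [-3.141, -0.0, -1.271]
force: [0.6, 0.2, -0.4]
width: 0.0439
gripper_force: 0.0
[ 0.52903354 -0.27264687  0.22029405] 21.3
wrist [ 0.5343 -0.2917  0.0598] 0.83 r 0.0378 phi 1.295
wrist [ 0.5504 -0.323   0.0549] 0.54 r 0.0077 phi 2.42
scene [ 0.5313 -0.2901  0.0652] 0.69 r 0.0403 phi 1.234
side [ 0.5325 -0.2978  0.0606] 0.82 r 0.0326 phi 1.191
side [ 0.5452 -0.328  -0.0021] 0.16 r 0.0006 phi 2.976
z 0.094 area 2151 centroid phi 1.385 dir phi 6.179 r mm 19.477138596238344
z 0.067 area 865 centroid phi 1.255 dir phi 1.27 r mm 18.791634735686515
```

The pointer is at φ≈1.27, on the single mark (line direction 1.270, mark 1.268). I'll wait a little, then regrip.

```bash
python3 -m creep '{"translation":[[0,0,0],[0,0,0],[0,0,0],[0,0,0],[7,-28,0],[8,-28,0],[0,0,-40],[0,0,-40]],"spin":[0,0,0,0,0,0,0,0],"gripper":[0.5,0.5,0.5,0.5,0.5,0.5,0.5,0.5]}' && python3 -m creep '{"translation":[[0,0,-40],[0,0,-18],[0,0,-8],[0,0,0],[0,0,0],[0,0,0],[0,0,0],[0,0,0]],"spin":[0,0,0,0,0,0,0,0],"gripper":[0.5,0.5,0.5,0.5,0,0,0,0]}' 20 && python3 -m creep '{"translation":[[0,0,0],[0,0,0],[0,0,0]],"spin":[0,0,0],"gripper":[0,0,0]}'
```

```text
t: 22.35
eef_pos: [0.5448, -0.3298, 0.1406]
ee_rot: [-3.139, -0.002, -1.273]
force: [0.8, -0.2, -1.5]
width: 0.0436
gripper_force: 0.0
t: 23.15
eef_pos: [0.5444, -0.3289, 0.0755]
ee_rot: [-3.14, -0.001, -1.272]
force: [-0.1, -0.2, 0.8]
width: 0.0176
gripper_force: 0.0
t: 23.45
eef_pos: [0.5443, -0.3289, 0.0753]
ee_rot: [-3.141, -0.001, -1.272]
force: [-1.3, 1.3, 6.0]
width: 0.0138
gripper_force: 20.0
```

```bash
for i in 1; do python3 -m creep '{"translation":[[0,0,0],[0,0,0],[0,0,0],[0,0,0],[0,0,0],[0,0,0],[0,0,0],[0,0,0]],"spin":[-0.1,-0.1,-0.1,-0.1,-0.1,-0.1,-0.1,-0.1],"gripper":[0,0,0,0,0,0,0,0]}'; done; python3 -m creep '{"translation":[[0,0,0],[0,0,0],[0,0,0],[0,0,0],[0,0,0],[0,0,0],[0,0,0],[0,0,0]],"spin":[-0.1,-0.1,-0.1,-0.1,-0.1,-0.1,-0.1,-0.1],"gripper":[0,0,0,0,0,0,0,0]}' && python3 -m creep '{"translation":[[0,0,0],[0,0,0],[0,0,0],[0,0,0],[0,0,0],[0,0,0],[0,0,0],[0,0,0]],"spin":[-0.1,-0.1,-0.1,-0.1,-0.1,-0.1,-0.1,-0.1],"gripper":[0,0,0,0,0,0,0,0]}'
```

```text
t: 24.25
eef_pos: [0.5434, -0.3288, 0.0753]
ee_rot: [3.141, -0.001, -2.076]
force: [-3.9, 1.2, 8.0]
width: 0.0138
gripper_force: 20.0
t: 25.05
eef_pos: [0.5428, -0.3281, 0.0752]
ee_rot: [3.14, -0.002, -2.876]
force: [-5.1, 5.4, 11.3]
width: 0.0142
gripper_force: 20.0
t: 25.85
eef_pos: [0.5429, -0.3273, 0.0752]
ee_rot: [3.141, -0.002, 2.607]
force: [-5.6, 10.1, 12.5]
width: 0.014
gripper_force: 20.0
```

```bash
python3 -m creep '{"translation":[[0,0,0],[0,0,0],[0,0,0]],"spin":[-0.04,0,0],"gripper":[0,0,0]}'; python3 -c "
from station import get_state;print(get_state()['q'])"
```

```text
t: 26.15
eef_pos: [0.5429, -0.3273, 0.0752]
ee_rot: [3.141, -0.002, 2.571]
force: [-4.5, 10.2, 12.4]
width: 0.0133
gripper_force: 20.0
[-2.35955206e-01  4.22815435e-01 -2.63840970e-01 -1.74373383e-03
 -8.86201477e-01 -1.90394076e+00]
```

```bash
python3 -m creep '{"translation":[[0,0,0],[0,0,0],[0,0,0],[0,0,30],[0,0,40],[16,-10,40],[16,-10,35],[16,-10,0]],"spin":[0,0,0,0,0,0,0,0],"gripper":[0.5,0.5,0.5,0.5,0.5,0.5,0.5,0.5]}' && python3 -m creep '{"translation":[[0,0,0],[0,0,0],[0,0,0]],"spin":[0,0,0],"gripper":[0.5,0.5,0.5]}'
python3 look.py; python3 - <<'E'
from h import *
for c,ls in {"scene":["brush","offcut1","tray_in","tape_roll","paint_tin","brush_tub","glue_bottle","scraper"],"side":["brush","offcut1","scraper","glue_bottle"]}.items():
  cams.grab_frame(c)
  for l in ls: print(c,l,[np.round(d["centre"],3).tolist() for d in nets.pinpoint(c,l)[:3]])
E
```

```text
t: 26.95
eef_pos: [0.5949, -0.3607, 0.2264]
ee_rot: [3.141, 0.01, 2.572]
force: [0.1, 0.2, 1.3]
width: 0.0439
gripper_force: 0.0
t: 27.25
eef_pos: [0.5912, -0.3585, 0.2185]
ee_rot: [-3.141, -0.002, 2.571]
force: [-0.1, -0.1, 0.5]
width: 0.0436
gripper_force: 0.0
[ 0.59119732 -0.35849438  0.21872493] 27.3
wrist [ 0.5762 -0.3424  0.0577] 0.61 r 0.0347 phi 3.567
scene [ 0.5728 -0.346   0.0601] 0.84 r 0.0334 phi 3.707
side [ 0.5743 -0.3493  0.057 ] 0.71 r 0.0365 phi 3.762
z 0.094 area 1550 centroid phi 3.92 dir phi 2.366 r mm 23.64719567723629
scene brush [[0.449, -0.022, -0.003], [0.423, -0.177, 0.001], [0.543, -0.329, 0.061]]
scene offcut1 [[0.673, 0.164, 0.022], [0.67, 0.205, 0.021], [0.64, -0.063, 0.001]]
scene tray_in [[0.717, 0.165, 0.008], [0.45, -0.022, 0.0]]
scene tape_roll [[0.637, -0.065, 0.002]]
scene paint_tin [[0.75, -0.199, 0.0]]
scene brush_tub [[0.789, -0.042, 0.0]]
scene glue_bottle [[0.694, -0.407, 0.001], [0.364, 0.21, 0.001]]
scene scraper [[0.365, 0.212, -0.002]]
side brush [[0.422, -0.18, 0.002], [0.453, -0.022, -0.003]]
side offcut1 []
side scraper [[0.367, 0.214, -0.005], [0.639, -0.065, -0.0]]
side glue_bottle [[0.697, -0.401, 0.001]]
```

```bash
python3 - <<'E'
from h import *
f=cams.grab_frame("wrist"); c=np.array([.5446,-.3281])
for z in (.067,.058):
  r=rectify(f,"wrist",c[0]-.05,c[0]+.05,c[1]-.05,c[1]+.05,z,4000); g=cv2.cvtColor(r,cv2.COLOR_RGB2GRAY)
  pol=lambda rad,phi:g[int(200+4*rad*np.cos(phi)),int(200-4*rad*np.sin(phi))]
  for rad in (16,19,22,25,33,36,38,40):
    print(z,rad,[int(pol(rad,p)) for p in np.arange(3.4,4.05,.04)])
print(np.arange(3.4,4.05,.04).round(2))
E
```

```text
0.067 16 [46, 45, 43, 41, 49, 61, 87, 116, 131, 110, 62, 43, 38, 43, 46, 44, 42]
0.067 19 [47, 47, 44, 43, 40, 52, 84, 104, 128, 99, 68, 52, 41, 41, 49, 47, 46]
0.067 22 [47, 47, 49, 44, 44, 50, 70, 107, 118, 91, 61, 44, 49, 51, 49, 47, 46]
0.067 25 [44, 51, 57, 58, 56, 57, 132, 223, 202, 141, 79, 58, 60, 53, 45, 47, 49]
0.067 33 [242, 235, 247, 203, 77, 50, 143, 242, 237, 180, 70, 44, 175, 227, 228, 231, 230]
0.067 36 [229, 228, 231, 238, 136, 50, 105, 239, 241, 138, 50, 63, 246, 234, 235, 234, 234]
0.067 38 [230, 227, 229, 244, 163, 61, 87, 248, 245, 147, 56, 61, 195, 231, 228, 232, 230]
0.067 40 [230, 229, 231, 242, 169, 56, 71, 252, 246, 190, 61, 118, 236, 230, 228, 232, 227]
0.058 16 [33, 35, 36, 38, 50, 63, 87, 114, 126, 106, 66, 48, 43, 44, 46, 43, 43]
0.058 19 [43, 49, 47, 45, 44, 53, 82, 102, 124, 93, 62, 46, 38, 41, 47, 47, 45]
0.058 22 [47, 44, 47, 43, 39, 48, 77, 110, 124, 90, 59, 46, 52, 50, 48, 45, 46]
0.058 25 [46, 45, 50, 47, 45, 63, 105, 139, 135, 99, 61, 47, 42, 45, 51, 45, 53]
0.058 33 [219, 244, 247, 226, 151, 116, 190, 238, 238, 182, 127, 107, 134, 215, 231, 233, 230]
0.058 36 [234, 232, 238, 222, 97, 50, 108, 240, 239, 188, 64, 56, 230, 234, 230, 233, 234]
0.058 38 [230, 228, 229, 244, 141, 48, 103, 239, 241, 122, 54, 73, 252, 234, 235, 234, 233]
0.058 40 [231, 226, 229, 244, 176, 67, 89, 249, 245, 151, 56, 62, 193, 230, 228, 231, 229]
[3.4  3.44 3.48 3.52 3.56 3.6  3.64 3.68 3.72 3.76 3.8  3.84 3.88 3.92
 3.96 4.   4.04]
```

The white line is at φ≈3.71, midway between the two bars at 3.60 and 3.82. The brush is standing, the offcuts are in the tray and the bystanders haven't moved, so I'm handing in.

```bash
python3 -c "
from station import arm;print(arm.job_done())"
```

```text
the job is handed in; nothing more can be done
None
```

I handed the job in at about 28 s; no verdict came back. The last checks showed the table clear, the three offcuts in the tray (seen there after the sweep), the brush back on its bristles, and no bystander moved. The dial was let go on the single mark for about a second, then left on the double mark.

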